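Seat the guide insert in the mortising jig and latch it

TASK

Pick up the square brass guide insert, lower it into the mouth of the mortising jig with its red key mark pointing the way of the jig's key notch, and shuffle it about gently in the loose pocket until its keyed foot drops fully home and its flange lies flush with the aluminium cover. Then swing the red latch all the way round over the edge of the flange and let go; never press or shove the insert hard against the jig, and leave the other tools on the bench alone.

Things in the scene. Friction and masses are not known exactly. Their poses are not given: they have to be found in the camera images.
- insert_mid (a point): Centre of the loose guide insert, half-way up: 31.5 mm above its underside. 63 mm tall, about 0.22 kg, stands upright on the bench. From below: brass foot 15 mm high; brass flange 54 x 54 mm, 8 mm thick; square steel shank 20 x 20 mm, 40 mm high, to be gripped (black bore on top). Axes: z up, x to the key; a red mark on the flange points along +x.
- insert: The same guide insert, origin at the centre of the foot's underside, same axes. Foot: 26 x 26 mm square, with a key rib on its +x side (8 mm wide in y, standing 5 mm proud, over the foot's whole height).
- mouth (a point): Centre of the jig's mouth (72 mm in x, 68 mm in y), level with the top of the aluminium cover plate, 54 mm above the bench. Axes as the jig: z up, +x the way the insert's key must point; the latch pivot is on the -y side. The mouth is a loose pocket 9 mm deep. Fully home, the flange's top is 1 mm below the cover's top and insert_mid 7.5 mm above it; not home it stands up to 15 mm higher.
- pocket_floor (a point): Mouth centre at the pocket's floor, 45 mm above the bench: the flat top of a black carrier. In it is the keyed hole: foot-shaped, 1 mm clearance all round, sharp-edged, 19 mm deep, key notch to +x. Its axis is off the mouth's centre by up to 8 mm in x and 5 mm in y, unmeasured: find it by feel. The carrier is rigid sideways, sprung downwards: gives from 6 N, 2 N per mm, hard stop after 5 mm.
- jig: The mortising jig, fixed: wooden board 120 x 270 x 20 mm, dark wood frame, aluminium cover 140 x 175 mm with its top 54 mm above the bench (from 60 mm on the +y side of the mouth's centre to 115 mm on the -y side). Origin on the bench under the mouth's centre, same axes as the mouth. It carries the socket carrier and the latch.
- latch (a joint): Angle of the red latch about its upright pivot: 0 pointing along the jig's +x (open), growing anticlockwise from above to 1.571 at its stop, pointing to the jig's +y, tip over the flange's edge (closed). Stays where it is left (friction 0.05 N m). Bar 16 mm wide, 8 mm thick, underside 1.5 mm above the cover, tip 71.5 mm from the pivot. An insert not fully home blocks it.
- latch_pivot (a point): Centre of the latch's pivot, 90 mm from the mouth's centre on the jig's -y side, half-way up the bar (59.5 mm above the bench).
- latch_knob (a point): Top centre of the upright black finger knob on the latch, 35 mm from the pivot along the bar: a cylinder 16 mm across, standing 32 mm above the bar, its top 95.5 mm above the bench. It can be pinched or pushed sideways.
- tape_roll: Green roll of tape lying flat, 90 mm across, 24 mm high; origin at the centre of its underside. Leave alone.
- glue_bottle: Yellow glue bottle, 56 mm across, 150 mm high; origin at the centre of its underside. Leave alone.
- chisel: Chisel lying along its x, 220 mm long, wooden handle to -x; origin under its middle. Leave alone.
- bench_plane: Steel hand plane 160 mm long along its y, about 85 mm high; origin under its middle. Leave alone.
Mind the look-alikes: they are no part of the job. Of the things that look like the insert, the smallest one is meant.

How it is judged:
By the outcome, as a careful person would: the job done as asked, in the order asked, and still so for the second after the job is handed in, with the robot touching nothing.
It also fails if it takes over 72 s, if anything falls off the work surface, if the arm or the gripper's body presses on something with over 40 N, if the wrist force passes 120 N, or if a joint passes its speed limit or range.

ROBOT

A 7-joint arm with a two-finger parallel gripper is mounted at the origin on the work surface. World frame = base frame: x ahead of the robot, y to its left, z up, the work surface at z = 0. Lengths are in m, angles in rad, forces in N, time in s.
With the tool pointing down it reaches from about 0.4 to 0.75 m from the base axis. Payload 19.5 kg.
Tool frame: the origin (TCP) lies on the mounting face of the last link; the fingertips stand 173 mm ahead of it and the grasp point (between the pads) lies 155 mm ahead of it; z points along the fingers, y is the line along which they close (so a half turn about z gives the same grasp; the last joint's range is limited). The gripper opens to 85 mm and grips with 20 to 120 N. Pads are 22 mm wide; open, the fingers measure 114 mm over their backs; the gripper's body (76 mm by 85 mm) begins 54 mm behind the grasp point. The pads swing forward as they close: fully open they stand 13 mm farther back than shut.
Start: joints at [1.25, 0.707, -0.028, 1.485, 0.022, 0.951, -0.075], TCP at [0.158, -0.553, 0.405] pointing down, gripper open.
Joint ranges: [-2.71, 2.71], [-0.32, 2.16], [-1.57, 1.52], [0, 2.45], [-1.46, 4.6], [0, 2.02], [-2.83, 2.83]. Speed limits (rad/s): [1.89, 1.89, 2.57, 2.57, 3.01, 3.01, 3.01].

INTERFACE

Orientations are given as a unit quaternion [x, y, z, w].
In Python, from cell import readout, optics, job gives the robot as it stands. The module is installed in compiled form; this text tells all that it offers.
- The arm moves only by the shell command python3 -m creep 'ROWS' [FORCE]. ROWS is JSON, a list of rows, each a list of 7 numbers: the shift along the world's x, y, z in cm, then the turn, a rotation vector about the world's x, y, z in degrees, then the opening, from 0 (shut) to 1 (fully open). In form: [[dx, dy, dz, rx, ry, rz, fingers], ...]. A call has 1 to 5 rows; each row shifts and turns the commanded pose from where the row before left it; what a row does not reach is not made up. A row lasts 1/8 s, in which the tool goes at most 62.5 mm and 10.7 degrees, less where a joint would pass 70% of its speed; a pose out of reach is approached as far as the arm can. A call with a gripper value outside its range is refused whole. The fingers move at their own pace and stop on an object; FORCE is the grip in N (left out, the last holds). Time passes only in rows, so rows that do not move let the fingers close. It gives the time, the measured TCP pose, the force, the opening and the grip force at its end, in the units of the state.
- readout.read_state(): the state, without advancing time (a new reading comes with each control period).
- optics.camera(name): name is "side" or "top" or "wrist"; returns a dict with "pixels" (480x640x3 uint8, red, green, blue), "z_map" (480x640 float32, m along the optical axis (not along the pixel's ray), 0 where there is no reading), "mtx" (3x3 intrinsics, pixels), "rvec" (rotation vector, rad) and "tvec" (3), from world to camera coordinates, as OpenCV has them. Camera axes: x right, y down, z forward; pixel columns grow to the right and rows downward; lengths in m; the calibration is good to about 2 mm. A picture is of the moment at which its call begins.
- job.hand_in(): hands the job in; it is judged then, once.
The state is a dict: "time_s": time; "joint_positions": joint angles; "joint_vel": joint speeds; "tau": joint torques, N m; "tcp_pos": TCP position; "ee_rot": TCP orientation; "wrist_force": force on the tool from outside, world axes, zero at the start; "moment": the same for the moment, N m; "opening": opening from 0.0 (shut) to 1.0 (fully open); "gripper_force": force on a finger pad.
Only numpy, scipy, OpenCV 4.12 (cv2) and the standard library are available. Lean on these libraries where they do the work, as an engineer would, in place of code of your own. Each camera call takes 0.05 s, during which the arm holds its last target. There are 200 camera calls.

## Working session

There is one attempt and no reset: what is moved stays moved. The work goes in short steps, Python scripts to look and compute and a shell command to move; the robot and the scene stay as the last step left them, time stands still between calls to the robot, and variables do not carry over. Pictures are saved under pics/ and viewed, at most 10 in all, crops included, and the job is handed in when it is done.

```bash
mkdir -p pics
cat > h.py <<'E'
import numpy as np, cv2
from cell import readout, optics, job
def snap(n,f):
    c=optics.camera(n); cv2.imwrite('pics/'+f,c['pixels'][:,:,::-1]); np.savez('pics/'+f+'.npz',**{k:np.array(c[k]) for k in c}); return c
def cloud(c):
    R=cv2.Rodrigues(np.array(c['rvec'],float))[0];t=np.array(c['tvec'],float).ravel();K=np.array(c['mtx'])
    v,u=np.mgrid[:480,:640];z=c['z_map']
    P=np.stack([(u-K[0,2])/K[0,0]*z,(v-K[1,2])/K[1,1]*z,z],-1)
    return (P-t)@R
E
python3 - <<'E'
from h import *
a=snap('top','t1.png');snap('side','s1.png')
s=readout.read_state();print(s)
E
```

```text
{'time_s': 0.1, 'joint_positions': array([ 1.25027497,  0.70701539, -0.02764356,  1.48494118,  0.02198151,
        0.95088184, -0.0754821 ]), 'joint_vel': array([-1.73448483e-03, -2.67837985e-03,  1.06129945e-03,  1.69203741e-05,
        1.89301500e-03, -9.71047896e-04,  6.55413839e-04]), 'tau': array([ 2.26797252e-03, -8.84298277e+01,  1.23686280e+00, -2.36449599e+01,
        1.71374733e-02,  5.18947112e-03, -4.78377581e-05]), 'tcp_pos': array([ 0.158253  , -0.55272886,  0.40429106]), 'ee_rot': array([ 9.90296113e-01,  1.38972605e-01, -6.31938219e-05, -4.68163366e-04]), 'wrist_force': array([-0.21757578,  0.33722097, -0.09780397]), 'moment': array([-0.00475248, -0.01314307,  0.05462177]), 'gripper_force': 0.0, 'opening': 0.9979983053063588}
```

View pics/t1.png

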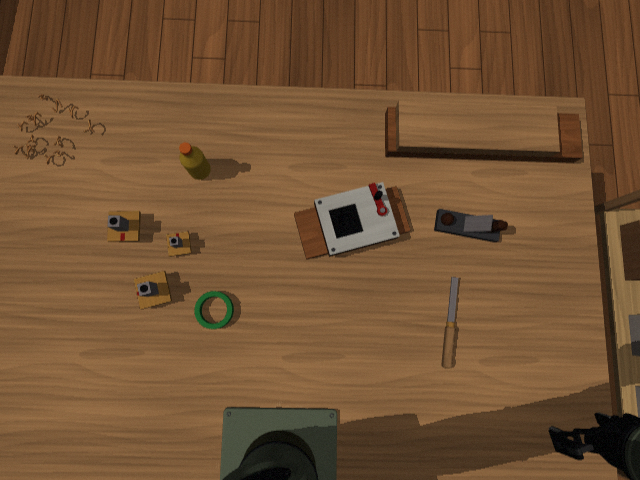

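View pics/s1.png

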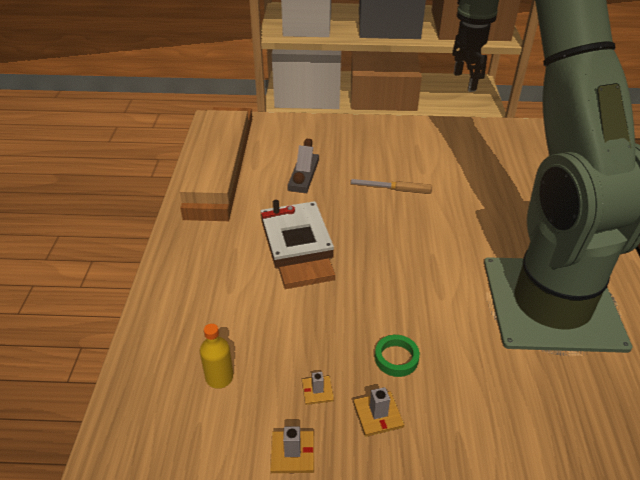

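The top view shows the smallest insert at about (179,243), the jig mouth at (346,220), the latch pivot at (382,210) and the latch pointing up (+x). The side view agrees, with the red mark at (307,389).

Run:
```python
from h import *
for n,box in (('t1',(165,225,195,262)),('s1',(298,365,338,410))):
    c=dict(np.load(f'pics/{n}.png.npz'));P=cloud(c);x0,y0,x1,y1=box
    p=c['pixels'][y0:y1,x0:x1].astype(int);Q=P[y0:y1,x0:x1]
    red=(p[...,0]>120)&(p[...,1]<60)
    br=(Q[...,2]>.012)&(Q[...,2]<.035)
    q=Q[...,:2][br].astype(np.float32)
    print(n,'red',red.sum(),Q[red].mean(0),'flange',br.sum(),q.mean(0),cv2.minAreaRect(q))
    sh=Q[...,2]>.05; print('shanktop',sh.sum(),Q[sh].mean(0))
c=dict(np.load('pics/t1.png.npz'));P=cloud(c)
p=c['pixels'].astype(int)
S=(slice(170,270),slice(285,420))
Q=P[S];pp=p[S]
hsv=cv2.cvtColor(c['pixels'],cv2.COLOR_RGB2HSV)[S]
cov=(abs(Q[...,2]-.054)<.01)&(hsv[...,1]<50)&(hsv[...,2]>110)
q=Q[...,:2][cov].astype(np.float32);print('cover',cv2.minAreaRect(q))
dk=(hsv[...,2]<60)&(abs(Q[...,2]-.045)<.012)
n,l,st,ce=cv2.connectedComponentsWithStats(dk.astype(np.uint8))
i=1+st[1:,4].argmax();q=Q[...,:2][l==i].astype(np.float32);print('mouth',st[i],cv2.minAreaRect(q),Q[l==i].mean(0))
red=(pp[...,0]>120)&(pp[...,1]<60)&(Q[...,2]>.04);q=Q[red];print('latch',cv2.minAreaRect(q[:,:2].astype(np.float32)),q.mean(0))
im=c['pixels'][:,:,::-1]
v=np.hstack([cv2.resize(im[225:265,160:200],(400,400),interpolation=2),cv2.resize(im[180:260,315:395],(400,400),interpolation=2)])
cv2.imwrite('pics/z1.png',v)
```

```text
t1 red 0 [nan nan nan] flange 403 [0.5101046  0.25727242] ((0.5120101571083069, 0.2606452703475952), (0.054533254355192184, 0.055434055626392365), 11.564438819885254)
shanktop 94 [0.50629002 0.24973262 0.09271582]
s1 red 20 [0.53383502 0.26409515 0.02410126] flange 599 [0.51447463 0.26724145] ((0.5147687196731567, 0.2614879310131073), (0.054005712270736694, 0.05801209434866905), 10.412345886230469)
shanktop 152 [0.51268206 0.30851169 0.12436734]
cover ((0.5827568173408508, -0.16980302333831787), (0.13951286673545837, 0.17468956112861633), 16.762258529663086)
mouth [ 44  34  34  34 656] ((0.5766939520835876, -0.14372530579566956), (0.06976579874753952, 0.06705951690673828), 16.93913459777832) [ 0.57682868 -0.14448279  0.04342326]
latch ((0.6072983741760254, -0.226312518119812), (0.0033640365581959486, 0.013925016857683659), 46.28660202026367) [ 0.60710752 -0.22656983  0.06127491]<stdin>:8: RuntimeWarning: Mean of empty slice.
  ret = um.true_divide(
```

View pics/z1.png

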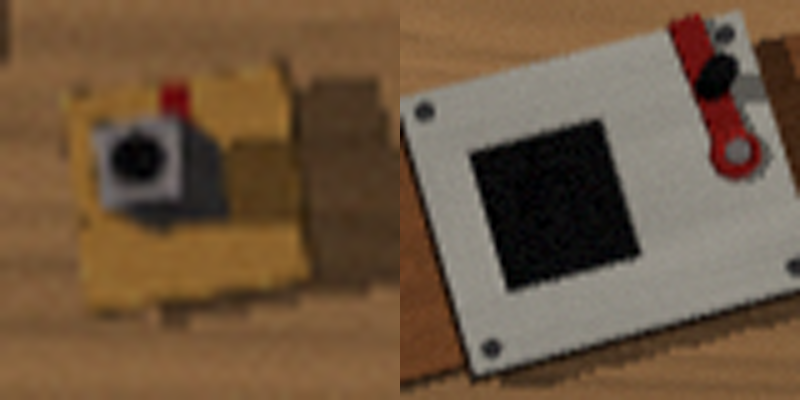

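```bash
python3 -m creep '[[3.4,4,0,0,0,0,1],[3.4,4,0,0,0,0,1],[3.4,4,0,0,0,0,1],[3.4,4,0,0,0,0,1],[3.4,4,0,0,0,0,1]]' 60; python3 -m creep '[[3.4,4,0,0,0,0,1],[3.4,4,0,0,0,0,1],[3.4,4,0,0,0,0,1],[3.4,4,0,0,0,0,1],[3.4,4,0,0,0,0,1]]'
python3 - <<'E'
from h import *
snap('wrist','w1.png');s=readout.read_state();print(s['tcp_pos'],s['joint_positions'])
E
```

```text
time_s: 0.72
tcp_pos: [0.3291, -0.3514, 0.4046]
ee_rot: [0.99, 0.139, -0.0, -0.0]
wrist_force: [0.8, -0.3, 0.2]
opening: 0.998
gripper_force: 0.0
time_s: 1.35
tcp_pos: [0.4992, -0.1513, 0.4046]
ee_rot: [0.99, 0.139, -0.0, -0.0]
wrist_force: [0.5, -0.6, -0.3]
opening: 1.003
gripper_force: 0.0
[ 0.50274681 -0.14548596  0.40421328] [ 0.190347    0.63136509  0.05671573  1.67506571 -0.05036923  0.83585705
 -1.01513323]
```

View pics/w1.png

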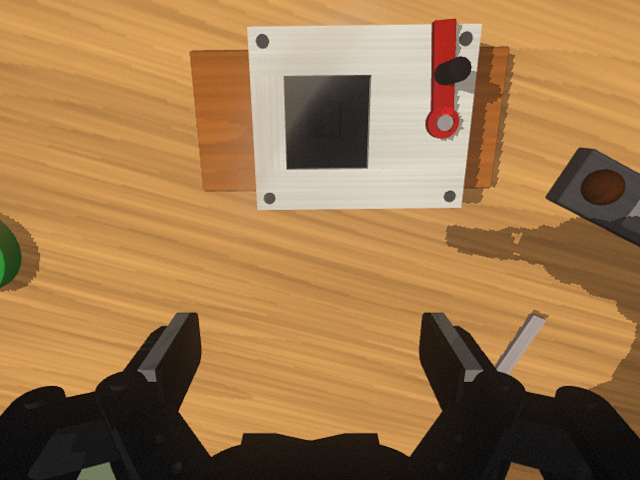

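The wrist view shows the mouth at pixels (285–370, 75–168), with a faint hole outline near (322,118). The pivot is at (443,122). I'll enhance the contrast on the hole and measure.

Run:
```python
from h import *
c=dict(np.load('pics/w1.png.npz'));P=cloud(c)
im=c['pixels'];hsv=cv2.cvtColor(im,cv2.COLOR_RGB2HSV)
S=(slice(15,215),slice(240,490));Q=P[S];h=hsv[S]
cov=(abs(Q[...,2]-.054)<.006)&(h[...,1]<60)&(h[...,2]>110)
r=cv2.minAreaRect(Q[...,:2][cov].astype(np.float32));print('cover',r,np.median(Q[...,2][cov]))
t=np.radians(r[2] if r[2]<45 else r[2]-90)
print('mouth from cover',np.array(r[0])+.0275*np.array([-np.sin(t),np.cos(t)]))
pk=P[60:185,275:380];m=(pk[...,2]<.050)&(pk[...,2]>.02);q=pk[m];print('mouthrect',cv2.minAreaRect(q[:,:2].astype(np.float32)),np.percentile(q[:,2],[1,10,50,90]))
dp=q[q[:,2]<.040];print('deep',len(dp),dp.mean(0) if len(dp) else '',cv2.minAreaRect(dp[:,:2].astype(np.float32)) if len(dp) else '')
g=im[70:175,278:378].max(-1).astype(float);g=cv2.resize(np.clip(g*3-60,0,255).astype(np.uint8),(600,600),interpolation=cv2.INTER_CUBIC)
z=c['z_map'][70:175,278:378];zz=np.clip((P[70:175,278:378,2]-.02)/.04*255,0,255).astype(np.uint8)
cv2.imwrite('pics/z2.png',g)
```

```text
cover ((0.581575870513916, -0.17059972882270813), (0.14011651277542114, 0.17533455789089203), 16.757333755493164) 0.0546026204385538
mouth from cover [ 0.5736471  -0.14426753]
mouthrect ((0.5734022855758667, -0.1440860778093338), (0.07240325212478638, 0.06842091679573059), 16.701833724975586) [0.02550532 0.02699267 0.04551548 0.04661352]
deep 1250 [ 0.57706047 -0.14095664  0.02711995] ((0.578184962272644, -0.1403602957725525), (0.03312090411782265, 0.028017697855830193), 16.625694274902344)
```

View pics/z2.png

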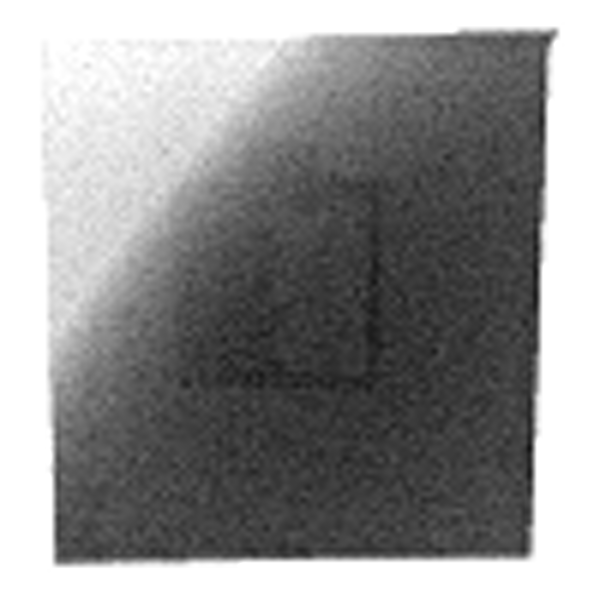

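The depth map shows the keyed hole as a 33 x 28 mm rectangle. Its body centre is about (+3.1, +2.3) mm from the mouth in jig axes, which I'll confirm by feel. Next is the insert.

```bash
python3 -m creep '[[-1,5,0,0,0,0,1],[-1,5,0,0,0,0,1],[-1,5,0,0,0,0,1],[-1,5,0,0,0,0,1],[-1,5,0,0,0,0,1]]'; python3 -m creep '[[-1,5,0,0,0,0,1],[0,5,0,0,0,-3,1],[0,4,0,0,0,-3,1],[0,0,0,0,0,0,1],[0,0,0,0,0,0,1]]'
python3 - <<'E'
from h import *
c=snap('wrist','w2.png');s=readout.read_state();print(s['tcp_pos'],s['joint_positions'])
P=cloud(c);Q=P.reshape(-1,3);hsv=cv2.cvtColor(c['pixels'],cv2.COLOR_RGB2HSV)
m=(np.hypot(P[...,0]-.513,P[...,1]-.261)<.042)
f=m&(abs(P[...,2]-.023)<.003);r=cv2.minAreaRect(P[...,:2][f].astype(np.float32));print('flange',r,np.median(P[...,2][f]))
t=m&(abs(P[...,2]-.063)<.003);print('top',cv2.minAreaRect(P[...,:2][t].astype(np.float32)),P[t].mean(0))
p=c['pixels'].astype(int);red=f&(p[...,0]>110)&(p[...,1]<60);print('red',red.sum(),P[red].mean(0))
E
```

```text
time_s: 2.02
tcp_pos: [0.4477, 0.0987, 0.4046]
ee_rot: [0.99, 0.139, -0.0, -0.0]
wrist_force: [0.4, 0.1, 0.5]
opening: 0.999
gripper_force: 0.0
time_s: 2.65
tcp_pos: [0.4382, 0.2367, 0.4045]
ee_rot: [0.996, 0.087, -0.0, 0.0]
wrist_force: [-0.2, -0.2, -0.2]
opening: 1.0
gripper_force: 0.0
[0.43837835 0.23639211 0.4046383 ] [-0.65570926  0.60129718  0.17037136  1.76264468 -0.13516279  0.7893029
 -1.81675913]
flange ((0.5113605260848999, 0.26025471091270447), (0.05391722545027733, 0.05395261198282242), 10.383452415466309) 0.023681949237927293
top ((0.5112891793251038, 0.2605997323989868), (0.019395923241972923, 0.019411558285355568), 10.032147407531738) [0.51150099 0.26030105 0.06372331]
red 0 [nan nan nan]<stdin>:7: RuntimeWarning: Mean of empty slice.
  ret = um.true_divide(
```

View pics/w2.png

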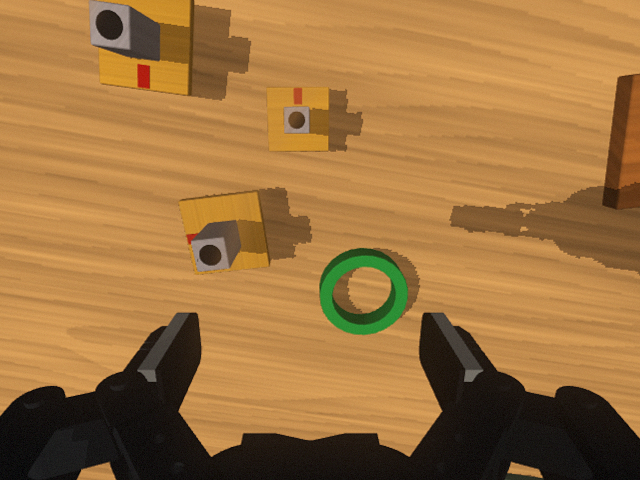

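```bash
python3 -m creep '[[3.65,1.2,-2,0,0,0,1],[3.65,1.2,-4,0,0,0,1],[0,0,-5,0,0,0,1],[0,0,-5,0,0,0,1],[0,0,-3,0,0,0,1]]'; python3 -m creep '[[0,0,-1.35,0,0,0,1],[0,0,0,0,0,0,1],[0,0,0,0,0,0,0.4],[0,0,0,0,0,0,0.1],[0,0,0,0,0,0,0.1]]' 60;python3 -m creep '[[0,0,0,0,0,0,0],[0,0,0,0,0,0,0],[0,0,0,0,0,0,0],[0,0,0,0,0,0,0],[0,0,0,0,0,0,0]]' 60
```

```text
time_s: 3.32
tcp_pos: [0.5112, 0.2599, 0.2126]
ee_rot: [0.996, 0.086, -0.001, 0.0]
wrist_force: [0.8, -0.2, 0.3]
opening: 0.999
gripper_force: 0.0
time_s: 3.95
tcp_pos: [0.5113, 0.2613, 0.2017]
ee_rot: [0.996, 0.087, 0.0, -0.0]
wrist_force: [-0.9, 0.4, 0.3]
opening: 0.378
gripper_force: 0.0
time_s: 4.58
tcp_pos: [0.5113, 0.2613, 0.2015]
ee_rot: [0.996, 0.087, 0.0, -0.0]
wrist_force: [-1.6, 0.3, 6.4]
opening: 0.224
gripper_force: 60.0
```

```bash
python3 -m creep '[[0,0,2,0,0,0,0],[0,0,4,0,0,0,0],[0,0,5,0,0,0,0],[0.8,-4.5,3,0,0,0,0],[0.8,-5,0,0,0,0,0]]'; python3 -m creep '[[0.8,-5,0,0,0,2,0],[0.8,-5,0,0,0,2,0],[0.8,-5,0,0,0,2.7,0],[0.8,-5,0,0,0,0,0],[0.8,-5,0,0,0,0,0]]'; python3 -m creep '[[0.8,-4,0,0,0,0,0],[0.05,-1.7,-4,0,0,0,0],[0,0,0,0,0,0,0],[0,0,0,0,0,0,0],[0,0,0,0,0,0,0]]';python3 - <<'E'
from h import *
c=snap('wrist','w3.png');s=readout.read_state();print(s['tcp_pos'],s['ee_rot'],s['wrist_force'],s['moment'])
P=cloud(c);z0=s['tcp_pos'][2]-.2015
for n,h,rad in (('flange',.023,.04),('top',.063,.02)):
    m=(np.hypot(*(P[...,:2]-s['tcp_pos'][:2]).transpose(2,0,1))<rad)&(abs(P[...,2]-z0-h)<.005)
    print(n,m.sum(),np.median(P[...,2][m])-z0,cv2.minAreaRect(P[...,:2][m].astype(np.float32)))
E
```

```text
time_s: 5.2
tcp_pos: [0.5274, 0.1655, 0.3431]
ee_rot: [0.996, 0.088, 0.002, -0.0]
wrist_force: [0.3, -0.9, -3.3]
opening: 0.222
gripper_force: 59.3
time_s: 5.82
tcp_pos: [0.5672, -0.0855, 0.341]
ee_rot: [0.989, 0.145, -0.0, -0.0]
wrist_force: [0.4, -0.0, -2.1]
opening: 0.223
gripper_force: 59.2
time_s: 6.45
tcp_pos: [0.576, -0.1399, 0.3024]
ee_rot: [0.989, 0.146, 0.001, 0.0]
wrist_force: [0.7, 0.4, -2.3]
opening: 0.227
gripper_force: 59.5
[ 0.57600266 -0.14001766  0.30221023] [9.89354759e-01 1.45522112e-01 6.82645426e-04 9.89112891e-05] [ 1.07634544  0.03584269 -2.54534958] [ 0.00881174 -0.03589907 -0.0031874 ]
flange 6942 0.02380036766431931 ((0.5870926380157471, -0.1370300054550171), (0.03358794003725052, 0.054385751485824585), 16.04515266418457)
top 4853 0.06390491005916515 ((0.575817346572876, -0.14034448564052582), (0.024000516161322594, 0.03791180998086929), 18.33615493774414)
```

View pics/w3.png

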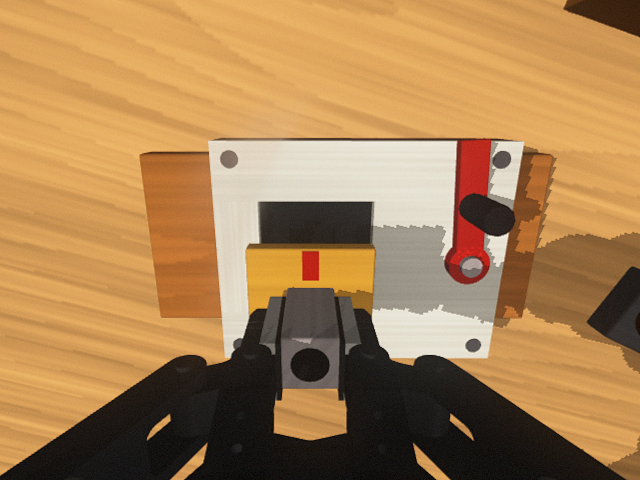

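```bash
python3 -m creep '[[-0.13,-0.12,0,0,0,0,0],[0,0,-2.5,0,0,0,0],[0,0,-1.5,0,0,0,0],[0,0,-0.7,0,0,0,0],[0,0,0,0,0,0,0]]'; python3 -m creep '[[0,0,-0.3,0,0,0,0],[0,0,-0.2,0,0,0,0],[0,0,-0.2,0,0,0,0],[0,0,0,0,0,0,0],[0,0,0,0,0,0,0]]'; python3 -c "
from cell import readout as r;s=r.read_state();print(s['tcp_pos'],s['wrist_force'],s['moment'])"
```

```text
time_s: 7.12
tcp_pos: [0.5745, -0.142, 0.2541]
ee_rot: [0.989, 0.145, -0.0, -0.0]
wrist_force: [0.3, -0.1, -2.4]
opening: 0.224
gripper_force: 59.6
time_s: 7.75
tcp_pos: [0.5745, -0.142, 0.2472]
ee_rot: [0.989, 0.145, 0.0, -0.0]
wrist_force: [-0.5, 0.3, -3.1]
opening: 0.224
gripper_force: 59.6
[ 0.57446041 -0.14199594  0.24724319] [-0.49364775  0.33173958 -3.14869019] [0.01561519 0.0407726  0.01325969]
```

```bash
for i in 1 2 3; do :; done; python3 -m creep '[[0,0,-0.1,0,0,0,0],[0,0,0,0,0,0,0]]'; python3 -m creep '[[0,0,-0.1,0,0,0,0],[0,0,0,0,0,0,0]]';python3 -m creep '[[0,0,-0.1,0,0,0,0],[0,0,0,0,0,0,0]]'; python3 -c "
from cell import readout as r;s=r.read_state();print(s['tcp_pos'],s['wrist_force'],s['moment'])"
```

```text
time_s: 8.0
tcp_pos: [0.5745, -0.142, 0.2463]
ee_rot: [0.989, 0.145, 0.0, 0.0]
wrist_force: [-0.1, 0.1, 0.2]
opening: 0.227
gripper_force: 60.1
time_s: 8.25
tcp_pos: [0.5745, -0.142, 0.2453]
ee_rot: [0.989, 0.145, 0.0, 0.0]
wrist_force: [-0.5, -0.0, 4.3]
opening: 0.223
gripper_force: 60.5
time_s: 8.5
tcp_pos: [0.5745, -0.1421, 0.2444]
ee_rot: [0.989, 0.145, 0.0, 0.0]
wrist_force: [-0.7, 0.5, 6.8]
opening: 0.227
gripper_force: 60.7
[ 0.57449687 -0.142052    0.24437186] [-0.71624171  0.54992605  6.77229474] [ 0.02215588  0.34834633 -0.03173784]
```

```bash
python3 -m creep '[[0.048,0.014,0.05,0,0,0,0],[0,0,0,0,0,0,0]]'; python3 -m creep '[[0.048,0.014,0,0,0,0,0],[0,0,0,0,0,0,0]]';python3 -m creep '[[0.048,0.014,0,0,0,0,0],[0,0,0,0,0,0,0]]'; python3 -c "
from cell import readout as r;s=r.read_state();print(s['tcp_pos'],s['wrist_force'],s['moment'])";python3 -m creep '[[0.048,0.014,0,0,0,0,0],[0,0,0,0,0,0,0]]'; python3 -c "
from cell import readout as r;s=r.read_state();print(s['tcp_pos'],s['wrist_force'],s['moment'])"
```

```text
time_s: 8.75
tcp_pos: [0.575, -0.1418, 0.2445]
ee_rot: [0.989, 0.145, 0.0, -0.0]
wrist_force: [1.9, 1.0, -2.7]
opening: 0.225
gripper_force: 59.5
time_s: 9.0
tcp_pos: [0.5754, -0.1417, 0.2445]
ee_rot: [0.989, 0.145, -0.0, -0.0]
wrist_force: [-0.1, -0.4, -2.8]
opening: 0.229
gripper_force: 59.4
time_s: 9.25
tcp_pos: [0.5759, -0.1415, 0.2446]
ee_rot: [0.989, 0.145, -0.0, -0.0]
wrist_force: [0.3, 0.3, -2.6]
opening: 0.225
gripper_force: 59.4
[ 0.57589227 -0.14153747  0.24462443] [ 0.25028561  0.27101692 -2.63483364] [-0.02004777  0.0113877  -0.00162444]
time_s: 9.5
tcp_pos: [0.5764, -0.1414, 0.2446]
ee_rot: [0.989, 0.145, 0.0, -0.0]
wrist_force: [0.3, -0.2, -2.7]
opening: 0.227
gripper_force: 59.4
[ 0.57638135 -0.14140325  0.24464628] [ 0.31399204 -0.21770463 -2.73359738] [-0.01639276 -0.03046813  0.04855331]
```

The foot has found the hole, as the load is gone. I'll ease it back to mid-clearance and lower it.

```bash
python3 -m creep '[[-0.05,-0.015,-0.1,0,0,0,0],[0,0,-0.1,0,0,0,0],[0,0,0,0,0,0,0]]'; python3 -m creep '[[0,0,-0.2,0,0,0,0],[0,0,-0.1,0,0,0,0],[0,0,0,0,0,0,0]]'; python3 -c "
from cell import readout as r;s=r.read_state();print(s['tcp_pos'],s['wrist_force'],s['moment'])"
```

```text
time_s: 9.88
tcp_pos: [0.5758, -0.1416, 0.2426]
ee_rot: [0.989, 0.145, -0.0, -0.0]
wrist_force: [0.7, 0.0, -2.4]
opening: 0.224
gripper_force: 59.4
time_s: 10.25
tcp_pos: [0.5758, -0.1416, 0.2396]
ee_rot: [0.989, 0.145, -0.0, -0.0]
wrist_force: [0.4, 0.5, -2.8]
opening: 0.228
gripper_force: 59.4
[ 0.57582502 -0.14160486  0.23955583] [ 0.40313476  0.49752215 -2.8427418 ] [-0.0253294   0.02375292 -0.00470448]
```

```bash
python3 -m creep '[[0,0,-0.2,0,0,0,0],[0,0,-0.2,0,0,0,0],[0,0,0,0,0,0,0]]'; python3 -m creep '[[0,0,-0.15,0,0,0,0],[0,0,-0.1,0,0,0,0],[0,0,0,0,0,0,0]]'; python3 -m creep '[[0,0,-0.1,0,0,0,0],[0,0,0,0,0,0,0]]'; python3 -m creep '[[0,0,-0.07,0,0,0,0],[0,0,0,0,0,0,0]]'
```

```text
time_s: 10.62
tcp_pos: [0.5758, -0.1416, 0.2355]
ee_rot: [0.989, 0.145, -0.0, -0.0]
wrist_force: [-0.1, -0.2, -2.5]
opening: 0.222
gripper_force: 59.4
time_s: 11.0
tcp_pos: [0.5759, -0.1416, 0.2331]
ee_rot: [0.989, 0.145, 0.0, -0.0]
wrist_force: [0.8, -0.5, -2.8]
opening: 0.222
gripper_force: 59.4
time_s: 11.25
tcp_pos: [0.5758, -0.1416, 0.2321]
ee_rot: [0.989, 0.145, -0.0, -0.0]
wrist_force: [0.8, -1.2, -2.8]
opening: 0.227
gripper_force: 59.4
time_s: 11.5
tcp_pos: [0.5759, -0.1416, 0.2315]
ee_rot: [0.989, 0.145, 0.0, -0.0]
wrist_force: [1.0, 0.8, -1.4]
opening: 0.225
gripper_force: 59.9
```

```bash
python3 -m creep '[[0,0,0,0,0,0,0.5],[0,0,0,0,0,0,0.7],[0,0,0,0,0,0,0.7],[0,0,0,0,0,0,0.7],[0,0,0,0,0,0,0.7]]'; python3 -m creep '[[0,0,3,0,0,0,0.7],[0,0,5,0,0,0,0.7],[-2,-0.6,4,0,0,0,0.7],[-2,-0.6,0,0,0,0,0.7],[0,0,0,0,0,0,0.7]]'
python3 - <<'E'
from h import *
c=snap('wrist','w4.png');s=readout.read_state();print(s['tcp_pos'],s['joint_positions'])
P=cloud(c);M=np.array([.5735,-.1442]);t=np.radians(16.7);R=np.array([[np.cos(t),-np.sin(t)],[np.sin(t),np.cos(t)]])
J=(P[...,:2]-M)@R;z=P[...,2]
print('cover z',np.median(z[(abs(J[...,0])<60e-3)&(J[...,1]<-.04)&(J[...,1]>-.07)&(abs(z-.054)<.004)]))
b=(abs(J[...,0])<.05)&(abs(J[...,1])<.045)
f=b&(abs(z-.053)<.004)&(cv2.cvtColor(c['pixels'],cv2.COLOR_RGB2HSV)[...,1]>110)
print('flange',f.sum(),np.percentile(z[f],[5,50,95]),cv2.minAreaRect(J[f].astype(np.float32)))
tp=b&(z>.085)&(z<.11);print('shank top',np.median(z[tp]),J[tp].mean(0))
k=(abs(J[...,0]-.035)<.02)&(abs(J[...,1]+.09)<.02)&(abs(z-.0955)<.004);print('knob',k.sum(),np.median(z[k]),J[k].mean(0),P[k].mean(0))
E
```

```text
time_s: 12.12
tcp_pos: [0.5759, -0.1416, 0.2315]
ee_rot: [0.989, 0.145, 0.0, -0.0]
wrist_force: [0.1, 0.4, -0.3]
opening: 0.701
gripper_force: 0.0
time_s: 12.75
tcp_pos: [0.5351, -0.1541, 0.352]
ee_rot: [0.99, 0.144, 0.0, 0.0]
wrist_force: [0.4, 0.1, -0.2]
opening: 0.702
gripper_force: 0.0
[ 0.53587556 -0.15367353  0.35166693] [ 0.21540676  0.74781279  0.01262927  1.6217692  -0.01257316  0.77184299
 -1.04651154]
cover z 0.05460697177210627
flange 4676 [0.05248741 0.05361802 0.05476668] ((0.0030880607664585114, 0.0019096620380878448), (0.05401825159788132, 0.05385755002498627), 89.97570037841797)
shank top 0.09366716264692725 [0.00369385 0.00179628]
knob 656 0.095805275069952 [ 0.03513376 -0.08642214] [ 0.63198622 -0.21688101  0.09561758]
```

View pics/w4.png

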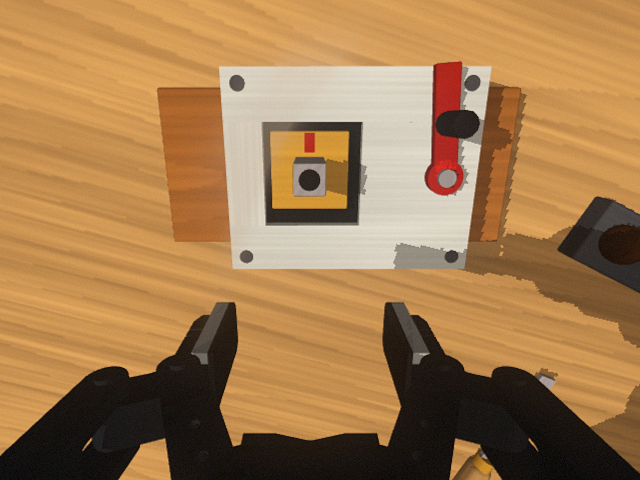

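The insert is home: flange top 1.0 mm below the cover, key mark toward the notch, in the mouth at pixels (262–362, 122–225). Next is the latch, with its knob at (458,124). I'll cage the knob loosely between the pads and turn with it.

```bash
python3 -m creep '[[4,-2.5,0,0,0,0,0.35],[4,-2.5,0,0,0,0,0.35],[1.75,-1.5,-2,0,0,0,0.35],[0,0,-4,0,0,0,0.35],[0,0,-1,0,0,0,0.35]]'; python3 -m creep '[[0,0,-2.5,0,0,0,0.35],[0,0,-1.6,0,0,0,0.35],[0,0,0,0,0,0,0.23],[0,0,0,0,0,0,0.23],[0,0,0,0,0,0,0.23]]' 20
python3 - <<'E'
from h import *
s=readout.read_state();p=s['tcp_pos'];print(p,s['wrist_force'],s['joint_positions'][6])
t=np.radians(16.7);R=np.array([[np.cos(t),-np.sin(t)],[np.sin(t),np.cos(t)]])
M=np.array([.5735,-.1442]);j=R.T@(p[:2]-M);print('jig',j)
q=[M+R@(np.array([0,-.09])+.035*np.array([np.cos(a),np.sin(a)])) for a in np.radians(np.arange(0,101,10))]
print(np.round(np.diff(q,axis=0)*100,2))
E
```

```text
time_s: 13.42
tcp_pos: [0.6333, -0.218, 0.2788]
ee_rot: [0.989, 0.145, -0.002, -0.001]
wrist_force: [0.3, -0.5, 0.2]
opening: 0.354
gripper_force: 0.0
time_s: 14.05
tcp_pos: [0.6336, -0.2186, 0.2414]
ee_rot: [0.989, 0.145, 0.001, 0.0]
wrist_force: [-0.0, -0.4, 0.4]
opening: 0.23
gripper_force: 0.0
[ 0.63355684 -0.21862674  0.24139235] [-0.02130858 -0.38732054  0.36464898] -0.9903644532800967
jig [ 0.03613649 -0.08854557]
[[-0.23  0.57]
 [-0.32  0.52]
 [-0.41  0.46]
 [-0.48  0.38]
 [-0.54  0.29]
 [-0.58  0.19]
 [-0.6   0.09]
 [-0.61 -0.02]
 [-0.6  -0.12]
 [-0.57 -0.23]]
```

```bash
python3 -m creep '[[-0.23,0.57,0,0,0,10,0.23],[-0.32,0.52,0,0,0,10,0.23],[0,0,0,0,0,0,0.23]]'; python3 -m creep '[[-0.41,0.46,0,0,0,10,0.23],[-0.48,0.38,0,0,0,10,0.23],[0,0,0,0,0,0,0.23]]'; python3 -c "
from cell import readout as r;s=r.read_state();print(s['wrist_force'],s['moment'])"
```

```text
time_s: 14.42
tcp_pos: [0.6279, -0.2077, 0.2411]
ee_rot: [0.949, 0.314, 0.0, -0.0]
wrist_force: [-0.8, 1.0, -0.2]
opening: 0.231
gripper_force: 0.0
time_s: 14.8
tcp_pos: [0.619, -0.1995, 0.2408]
ee_rot: [0.881, 0.473, 0.0, -0.0]
wrist_force: [0.9, -0.6, 0.1]
opening: 0.232
gripper_force: 0.0
[ 0.85771196 -0.63222122  0.13852601] [-0.02419564 -0.01069174  0.01326291]
```

```bash
python3 -m creep '[[-0.54,0.29,0,0,0,10,0.23],[-0.58,0.19,0,0,0,10,0.23],[-0.6,0.09,0,0,0,10,0.23],[0,0,0,0,0,0,0.23]]'; python3 -m creep '[[-0.61,-0.02,0,0,0,10,0.23],[-0.4,-0.08,0,0,0,7,0.23],[0,0,0,0,0,0,0.23]]'; python3 -m creep '[[-0.1,-0.03,0,0,0,1,0.23],[0,0,0,0,0,0,0.23]]';  python3 -m creep '[[-0.1,-0.03,0,0,0,1,0.23],[0,0,0,0,0,0,0.23]]'
```

```text
time_s: 15.3
tcp_pos: [0.6018, -0.194, 0.2405]
ee_rot: [0.73, 0.684, -0.0, -0.0]
wrist_force: [-0.4, -0.4, -0.8]
opening: 0.228
gripper_force: 0.0
time_s: 15.68
tcp_pos: [0.5918, -0.1948, 0.2404]
ee_rot: [0.621, 0.784, -0.0, -0.0]
wrist_force: [-0.2, -0.3, 0.2]
opening: 0.226
gripper_force: 0.0
time_s: 15.92
tcp_pos: [0.5908, -0.1948, 0.2404]
ee_rot: [0.612, 0.791, -0.0, -0.0]
wrist_force: [2.1, -0.8, -0.1]
opening: 0.231
gripper_force: 0.5
time_s: 16.18
tcp_pos: [0.5896, -0.1951, 0.2404]
ee_rot: [0.604, 0.797, -0.0, -0.0]
wrist_force: [1.8, 1.3, -0.7]
opening: 0.224
gripper_force: 0.6
```

```bash
for k in 1; do python3 -m creep '[[-0.1,-0.03,0,0,0,0,0.23],[0,0,0,0,0,0,0.23]]'; python3 -m creep '[[-0.1,-0.03,0,0,0,0,0.23],[0,0,0,0,0,0,0.23]]'; python3 -m creep '[[-0.1,-0.03,0,0,0,0,0.23],[0,0,0,0,0,0,0.23]]'; done | grep -E 'pos|wrist|grip'
```

```text
tcp_pos: [0.5886, -0.1954, 0.2405]
wrist_force: [0.9, 1.3, -1.0]
gripper_force: 0.6
tcp_pos: [0.5879, -0.1956, 0.2405]
wrist_force: [4.3, 2.3, -1.3]
gripper_force: 2.4
tcp_pos: [0.5874, -0.1957, 0.2406]
wrist_force: [9.8, 2.1, -4.6]
gripper_force: 5.3
```

The push force rose to about 10 N, so the latch is at its stop. I'll release and check.

```bash
python3 -m creep '[[0.1,0.03,0,0,0,0,0.5],[0,0,0,0,0,0,0.6],[0,0,0,0,0,0,0.6],[0,0,2,0,0,0,0.6],[0,0,4,0,0,0,0.6]]' ; python3 -m creep '[[0,0,5,0,0,0,0.6],[3,0,3,0,0,-10,0.6],[3,-3,0,0,0,-10,0.6],[0,-4,0,0,0,-10,0.6],[0,0,0,0,0,0,0.6]]'
python3 - <<'E'
from h import *
c=snap('top','t5.png')
P=cloud(c);M=np.array([.5735,-.1442]);t=np.radians(16.7);R=np.array([[np.cos(t),-np.sin(t)],[np.sin(t),np.cos(t)]])
J=(P[...,:2]-M)@R;z=P[...,2];p=c['pixels'].astype(int)
b=(abs(J[...,0])<.08)&(J[...,1]<.03)&(J[...,1]>-.11)&(z>.05)&(z<.08)&(p[...,0]>100)&(p[...,1]<60)
n,l,st,ce=cv2.connectedComponentsWithStats(b.astype(np.uint8));print(st[1:],[J[l==i].mean(0) for i in range(1,n)])
q=J[b];print(cv2.fitLine(q.astype(np.float32),2,0,.01,.01).ravel(),q.min(0),q.max(0))
v=np.hstack([cv2.resize(c['pixels'][170:270,295:415,::-1],(720,600),interpolation=2)]);cv2.imwrite('pics/z5.png',v)
E
```

```text
time_s: 17.55
tcp_pos: [0.5873, -0.1958, 0.3001]
ee_rot: [0.604, 0.797, -0.001, -0.001]
wrist_force: [0.5, -0.8, 1.3]
opening: 0.6
gripper_force: 0.0
time_s: 18.18
tcp_pos: [0.6471, -0.2686, 0.3797]
ee_rot: [0.792, 0.611, -0.001, 0.0]
wrist_force: [0.2, 0.6, 0.3]
opening: 0.597
gripper_force: 0.0
[[374 206  13   9  35]
 [341 209   3   4   8]
 [358 212   9   8  42]] [array([ 0.00320354, -0.08878413]), array([0.02719979, 0.00256376]), array([ 0.00095227, -0.03849972])]
[ 0.12953208  0.99157524  0.00434962 -0.05534027] [-0.00874801 -0.10060684] [0.03010842 0.00581487]
```

View pics/z5.png

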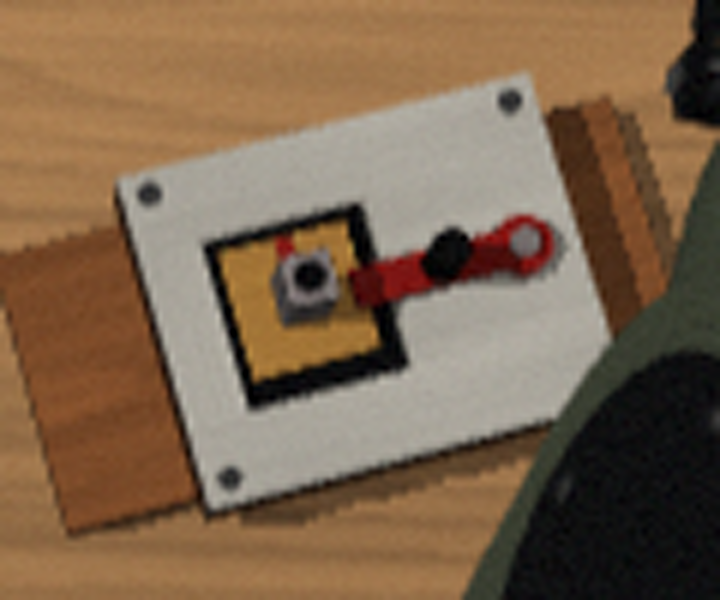

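The latch lies along the jig's +y, with its tip over the flange edge at (370,285) in the crop. The insert is seated and the gripper is clear.

```bash
python3 -c "
from cell import job;print(job.hand_in())"
```

```text
the job is handed in; nothing more can be done
None
```

I handed the job in: the insert is fully home with its flange 1 mm below the cover and its key mark the right way. The latch is swung to its stop over the flange edge, the robot is clear, and it took about 18 s of the 72 s allowed; no verdict came back.

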